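# Fish the spirit level out of the accessory box

## Robot

A 6-joint arm with a two-finger parallel gripper is mounted at the origin on the work surface. World frame = base frame: x ahead of the robot, y to its left, z up, the work surface at z = 0. Lengths are in mm, angles in rad, forces in N, time in s.
With the tool pointing down it reaches from about 250 to 800 mm from the base axis. Payload 8.5 kg.
Tool frame: the origin (TCP) lies at the very end of the fingers, on their centre line; the grasp point (between the pads) lies 19 mm behind it; z points along the fingers, y is the line along which they close (so a half turn about z gives the same grasp; the last joint's range is limited). The gripper opens to 85 mm and grips with 20 to 120 N. Pads are 22 mm wide; open, the fingers measure 114 mm over their backs; the gripper's body (76 mm by 85 mm) begins 54 mm behind the grasp point. The pads swing forward as they close: fully open they stand 13 mm farther back than shut.
Start: joints at [1.124, 0.238, -0.013, 1.319, 0, 1.571], TCP at [226.822, 473.424, 231.276] pointing down, gripper open.
Joint ranges: [-2.66, 2.66], [-1.03, 1.9], [-1.14, 1.46], [-1.82, 2.27], [-1.45, 1.34], [-3.14, 3.14]. Speed limits (rad/s): [2.22, 2.22, 2.79, 3.14, 3.14, 3.14].

## Interface

Orientations are given as [roll, pitch, yaw] about the fixed x, y, z axes, in that order (R = Rz(yaw) Ry(pitch) Rx(roll)).
In Python, from workcell import ctrl gives the robot as it stands.
- The arm moves only by the tool drive_effector, called after "Request:" by a JSON object that holds its "api" and its "payload", one argument or row to a line. Schema: {"type":"object","properties":{"rows":{"type":"array","items":{"type":"array","items":{"type":"number"},"minItems":6,"maxItems":6},"minItems":1,"maxItems":8},"finger_gap":{"type":"number"},"squeeze":{"type":"number"},"only":{"type":"string"},"quiet":{"type":"boolean"},"lines":{"type":"string"}},"required":["rows"],"additionalProperties":false}. rows is a list of rows, 1 to 8 of them, each of 6 numbers: dx, dy, dz in fractions of the full range, 1 being 600 mm, then a rotation vector rx, ry, rz in a scale on which 1.0 is pi/2 rad; each row shifts and turns the commanded pose from where the row before left it, along the tool's axes as they then stand; what a row does not reach is not made up. A row lasts 1/10 s, in which the tool goes at most 50 mm and 0.15 rad, less where a joint would pass 70% of its speed; a pose out of reach is approached as far as the arm can. finger_gap is the finger opening in mm, set as the call begins (left out keeps the last). The fingers move at their own pace and stop on an object; squeeze is the grip in N (left out, the last holds). Time passes only in rows, so rows that do not move let the fingers close. The tool returns the time, the measured TCP pose, the force, the opening and the grip force at its end. only (a regular expression) keeps the lines of the reply that match it, lines (a string "A,B") keeps lines A to B, and quiet returns only ok. No shift or turn number may pass 1 either way. Input that does not fit is refused with a message, and nothing moves.
- ctrl.get_obs(): the state, without advancing time (a new reading comes with each control period).
- ctrl.snapshot(name): name is "scene" or "top" or "wrist"; returns the picture (400x640x3 uint8, red, green, blue); there is no depth.
- ctrl.camera_model(name): a dict with "mtx" (3x3 intrinsics, pixels), "k1" (the pictures are not rectified: a ray, as slopes to the right and down, at radius r is drawn at 1 + k1 r^2 times it, then the intrinsics apply), "pose" (4x4, takes a point from camera to world coordinates). Camera axes: x right, y up, looking along -z (the intrinsics and any distortion apply to the point x, -y, -z); pixel columns grow to the right and rows downward; lengths in mm; the calibration is good to about 2 mm. A picture is of the moment at which its call begins: read the wrist's pose just before it. camera_model takes no time and is no camera call; for the wrist camera it gives the pose at the moment of the call.
- ctrl.finish_job(): hands the job in; it is judged then, once.
The state is a dict: "time": time; "qpos": joint angles; "joint_velocities": joint speeds; "tau": joint torques, N m; "tool_pos": TCP position; "eef_rot": TCP orientation; "contact_force": force on the tool from outside, world axes, zero at the start; "ft_torque": the same for the moment, N m; "finger_gap": finger opening in mm; "gripper_force": force on a finger pad.
Only numpy, scipy, OpenCV 4.12 (cv2) and the standard library are available. Lean on these libraries where they do the work, as an engineer would, in place of code of your own. Each camera call takes 0.05 s, during which the arm holds its last target. There are 200 camera calls.

## Task

The spirit level for setting up the pool table has slid under both ends of the accessory box's fixed top. Turn the brass nut by hand until its steel keeper strap lies along the far side of the box, clear of the opening, then tilt the level and bring it out diagonally, one end first, through the narrow opening. Finish while holding it still in the gripper, all of it a good hand's breadth above the box top and touching nothing else; leave the other things on the table where they are.

Things in the scene. Friction and masses are not known exactly. Their poses are not given: they have to be found in the camera images.
- box: Rigid wooden accessory box fixed to the table, 215 mm along its x (-95 to +120), 370 mm along its y, 64 mm high. Origin on the table below the middle of its opening; z up, y along its length. The top's near strip (x -95 to -70) carries a chalk cube near y +150, the far strip (x +70 to +120) carries the keeper.
- box_mouth (a point): Centre of the opening in the box's top, at the top face, 64 mm above the table; axes as the box. The opening measures 140 mm along x and 190 mm along y (y -95 to +95). Beyond it the top over each end is 6 mm thick (58 to 64 mm above the table).
- box_floor (a point): Centre of the box's inner floor, 8 mm above the table; axes as the box. Inside it is 140 mm wide (x -70 to +70, straight below the opening's long edges) and 350 mm long (y -175 to +175): under each end of the top is a pocket 80 mm deep and 50 mm high.
- keeper (a joint): Angle (rad) of the keeper: a steel strap 20 mm wide, 4 mm thick, fixed under a brass nut on an upright pin at box x +98, y 0. At 0 the strap points along the box's -x and ends 140 mm from the pin, across the opening; it starts within 0.35. Positive is counter-clockwise from above; stops at +-1.6. At about +-1.5 it lies along the far strip, either way is good. Friction 0.12 N m holds it.
- keeper_nut (a point): Point on the nut's axis at mid-height, 79 mm above the table. The nut is a hexagon 30 mm across flats, 18 mm high (70 to 88 mm above the table); the strap's top is at 70 mm. One pair of flats is parallel to the strap, the others at 60 degrees to it. The frame turns with the keeper: -x points along the strap, y is across the parallel flats.
- level: Aluminium spirit level with black ends and three green vials, 250 mm long (its y), 40 mm wide (its x), 25 mm high (its z), a plain bar to the gripper, 0.18 to 0.37 kg, centre of mass in its middle. Origin at the centre of its underside. It lies loose and flat on the box's floor, roughly along the box (within 0.12 rad), both ends hidden under the top.
- level_end_a (a point): Centre of the level's +y end face.
- level_end_b (a point): Centre of the level's -y end face.
- chalk_deck: Bystander: chalk cube, 22 mm, on the box's near strip. Origin at its underside.
- chalk_cloth: Bystander: chalk cube, 22 mm, on the cloth beside the box.
- cue_ball: Bystander: white ball, 57 mm, sitting on a rubber coaster beside the box; 60 mm high. Origin at the coaster's underside.
- rack: Bystander: triangular wooden ball rack, sides 290 mm, 30 mm high, to the robot's left. Origin at its centre.
- ball_tray: Bystander: black tray, 200 by 140 mm, with six balls, 62 mm high, to the robot's right. Origin at its underside.
- brush: Bystander: brush lying at the near left, between robot and box.
- wrench: Bystander: wrench lying at the near right, between robot and box.

How it is judged:
By the outcome, as a careful person would: the job done as asked, in the order asked, and still so for the second after the job is handed in, while the arm keeps its last pose, push and grip.
It also fails if it takes over 51 s, if anything falls off the work surface, if the arm or the gripper's body presses on something with over 40 N, if the wrist force passes 120 N, or if a joint passes its speed limit or range.

## Working session

There is one attempt and no reset: what is moved stays moved. The work goes in short steps, Python scripts to look and compute and a tool call to move; the robot and the scene stay as the last step left them, time stands still between calls to the robot, and variables do not carry over. Pictures are saved under pics/ and viewed, at most 10 in all, crops included, and the job is handed in when it is done.

```bash
mkdir -p pics; ls; python3 - <<'E'
from workcell import ctrl
import cv2,numpy as np
for n in ["scene","top"]:
    im=ctrl.snapshot(n); cv2.imwrite(f"pics/{n}0.png",im[:,:,::-1])
    m=ctrl.camera_model(n); print(n,m["mtx"],m["k1"],np.round(m["pose"],3).tolist())
o=ctrl.get_obs(); print(o["tool_pos"],o["eef_rot"],o["time"])
a=cv2.imread("pics/scene0.png");b=cv2.imread("pics/top0.png")
cv2.imwrite("pics/both.png",cv2.resize(np.vstack([a,b]),None,fx=.75,fy=.75))
E
```

```text
pics
scene [[375.63299237   0.         317.04260939]
 [  0.         375.63299237 202.44880989]
 [  0.           0.           1.        ]] -0.061016092863162875 [[-0.872, -0.317, 0.374, 952.517], [0.49, -0.596, 0.636, 846.022], [0.021, 0.738, 0.675, 956.495], [0.0, 0.0, 0.0, 1.0]]
top [[368.33704327   0.         323.3619673 ]
 [  0.         368.33704327 205.53711774]
 [  0.           0.           1.        ]] 0.011791066729509393 [[-0.005, 0.975, -0.222, 231.03], [-1.0, -0.004, 0.002, -16.024], [0.001, 0.222, 0.975, 1236.051], [0.0, 0.0, 0.0, 1.0]]
[226.6653349  473.1077503  230.74488007] [-3.14027927e+00 -6.21300893e-06  2.69483114e+00] 0.1
```

View pics/top0.png

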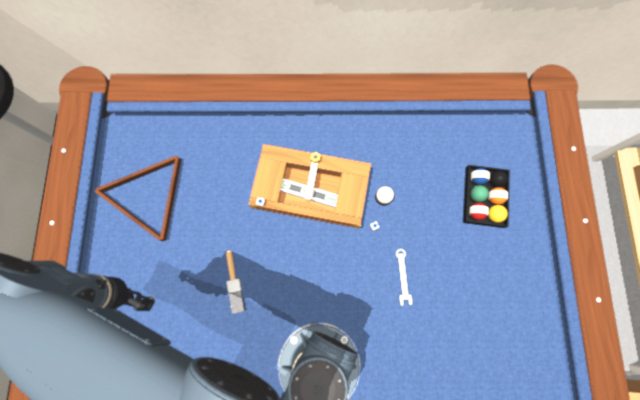

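View pics/scene0.png

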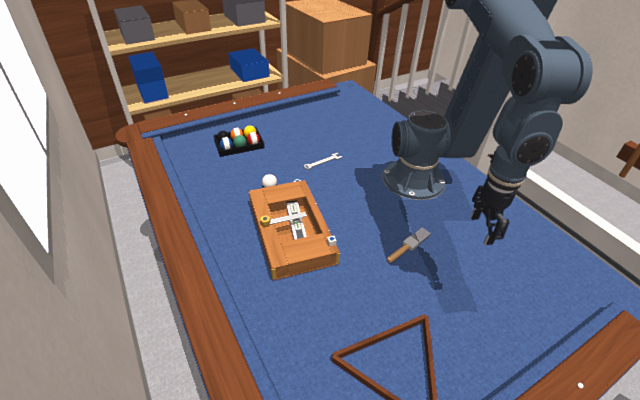

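The box is centred near (311,186) in the top view, nut at about (316,157), strap end near (308,198) and the level across (283–336, 182–205). Now an enlarged crop of both views.

```bash
cat > h.py <<'E'
import numpy as np, cv2
from workcell import ctrl
def ray(n,uv,m=None):
    m=m or ctrl.camera_model(n); K=m["mtx"]
    d=np.array([(uv[0]-K[0,2])/K[0,0],(uv[1]-K[1,2])/K[1,1]]); s=d.copy()
    for _ in range(20): s=d/(1+m["k1"]*(s@s))
    P=np.array(m["pose"]); v=P[:3,:3]@np.array([s[0],-s[1],-1]); return P[:3,3],v/np.linalg.norm(v)
def atz(n,uv,z,m=None):
    o,v=ray(n,uv,m); return o+v*(z-o[2])/v[2]
def tri(rs):
    A=sum(np.eye(3)-np.outer(v,v) for o,v in rs); b=sum((np.eye(3)-np.outer(v,v))@o for o,v in rs)
    x=np.linalg.solve(A,b); return x,[np.linalg.norm((np.eye(3)-np.outer(v,v))@(x-o)) for o,v in rs]
def proj(n,p,m=None):
    m=m or ctrl.camera_model(n); P=np.array(m["pose"]); c=P[:3,:3].T@(np.array(p,float)-P[:3,3])
    s=np.array([c[0],-c[1]])/-c[2]; s=s*(1+m["k1"]*(s@s)); K=m["mtx"]
    return np.array([K[0,0]*s[0]+K[0,2],K[1,1]*s[1]+K[1,2]])
E
python3 - <<'E'
import cv2,numpy as np
t=cv2.imread("pics/top0.png")[140:232,240:380]; s=cv2.imread("pics/scene0.png")[172:282,240:345]
t=cv2.resize(t,None,fx=5.7,fy=5.7,interpolation=2) if 0 else cv2.resize(t,None,fx=5,fy=5,interpolation=cv2.INTER_CUBIC)
cv2.imwrite("pics/tc.png",t)
cv2.imwrite("pics/sc.png",cv2.resize(s,None,fx=5,fy=5,interpolation=cv2.INTER_CUBIC))
E
```

```text
(no output)
```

View pics/tc.png

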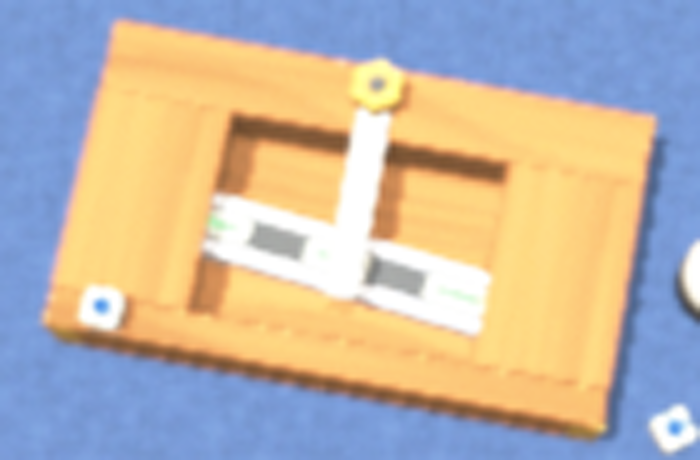

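View pics/sc.png

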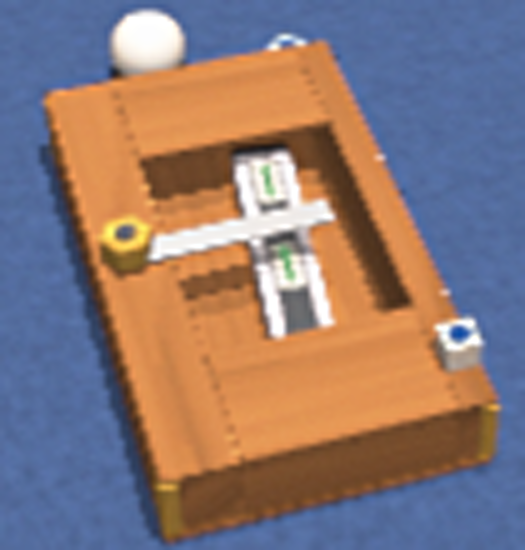

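Top crop: nut at (377,84), strap tip (342,296), opening corners (235,115), (507,163), (190,312); level between left (222,195)/(208,252) and right (490,270)/(475,335). Scene crop: nut (126,233), strap tip (332,211), opening corners (142,160), (332,126), (410,308), (185,282).

```bash
cat > m1.py <<'E'
from h import *
T=lambda x,y:((x+.5)/5-.5+240,(y+.5)/5-.5+140)
S=lambda x,y:((x+.5)/5-.5+240,(y+.5)/5-.5+172)
pts={"nut":((377,84),(126,233)),"tip":((342,296),(332,211)),"far-y":((507,163),(142,160)),"far+y":((235,115),(185,282)),"near+y":((190,312),(410,308)),
"corner far+y":((115,20),(163,478)),"corner far-y":((657,117),(47,93)),"corner near+y":((48,312),(495,405)),"chalk":((101,306),(459,333))}
for k,(a,b) in pts.items():
    x,r=tri([ray("top",T(*a)),ray("scene",S(*b))]); print(k,np.round(x,1),np.round(r,1))
print("at z=64")
for k,(a,b) in pts.items(): print(k,np.round(atz("top",T(*a),64)[:2],1),np.round(atz("scene",S(*b),64)[:2],1))
print("level top z=33")
for p in [(222,195),(208,252),(490,270),(475,335)]: print(np.round(atz("top",T(*p),33)[:2],1))
for p in [(235,155),(293,150),(275,335),(330,323)]: print(np.round(atz("scene",S(*p),33)[:2],1))
E
python3 m1.py
```

```text
nut [659.1   9.   84.2] [0.7 0.7]
tip [519.7  33.   61.4] [1.7 1.7]
far-y [611.9 -77.2  58.9] [1.2 1.2]
far+y [641.7  93.9 103.3] [11.4 11.4]
near+y [512.7 132.2  54.2] [0.3 0.3]
corner far+y [714.5 187.3  61.4] [0.4 0.4]
corner far-y [ 643.7 -178.5   57.5] [1.8 1.8]
corner near+y [510.1 227.5  55.7] [3. 3.]
chalk [510.  186.5  81.6] [0.2 0.2]
at z=64
nut [667.2   9. ] [651.8  -9.8]
tip [520.4  31.9] [519.8  36.7]
far-y [611.2 -77.6] [613.  -71.1]
far+y [645.7 104.2] [636.   50.1]
near+y [510.1 131.2] [517.7 139.8]
corner far+y [713.8 186.7] [714.8 189.6]
corner far-y [ 643.  -178.6] [ 644.8 -169.5]
corner near+y [510.5 224. ] [512.  235.2]
chalk [514.4 189.5] [500.9 173.5]
level top z=33
[599.3 115.2]
[559.1 123.9]
[545.7 -66.7]
[500.8 -56. ]
[539.5 -76.1]
[499.8 -61.1]
[593.   94.2]
[556.1 101.9]
```

```bash
cat > mv.py <<'E'
import sys
from h import *
from scipy.spatial.transform import Rotation as R
def go(p,rpy=None):
    o=ctrl.get_obs(); A=R.from_euler("xyz",o["eef_rot"]); d=A.inv().apply(np.array(p)-o["tool_pos"])
    print("t",round(o["time"],2),"pos",np.round(o["tool_pos"],1),"rpy",np.round(o["eef_rot"],3),"F",np.round(o["contact_force"],1),"gap",round(o["finger_gap"],1))
    if rpy is not None:
        B=R.from_euler("xyz",rpy); print("rot first:",np.round((A.inv()*B).as_rotvec(),3),"then trans",np.round(B.inv().apply(np.array(p)-o["tool_pos"]),1))
    print("trans",np.round(d,1),np.linalg.norm(d).round(1))
if __name__=="__main__":
    a=list(map(float,sys.argv[1:])); go(a[:3],a[3:] or None)
E
python3 mv.py 640 15 200 3.1416 0 2.97
```

```text
t 0.1 pos [226.7 473.1 230.7] rpy [-3.14  -0.     2.695] F [ 0.  -0.3  0.8] gap 85.3
rot first: [-0.001 -0.    -0.275] then trans [-485.5 -380.8   30.7]
trans [-570.7 -234.5   31. ] 617.8
```

Units first: shifts go in shares of 600 mm and turns go in shares of pi/2 rad. So -37 mm / 600 = -0.0617, -29 mm / 600 = -0.0483, -0.138 rad / 1.5708 = -0.0879.

Request:
{"api": "drive_effector", "payload": {
  "rows": [
    [0, 0, 0, 0, 0, -0.0879],
    [0, 0, 0, 0, 0, -0.0872],
    [-0.0617, -0.0483, 0.0033, 0, 0, 0],
    [-0.0617, -0.0483, 0.0033, 0, 0, 0],
    [-0.0617, -0.0483, 0.0033, 0, 0, 0],
    [-0.0617, -0.0483, 0.0033, 0, 0, 0],
    [-0.0617, -0.0483, 0.0033, 0, 0, 0],
    [-0.0617, -0.0483, 0.0033, 0, 0, 0]
  ],
  "finger_gap": 60
}}

```text
time: 0.9
tool_pos: [416.6, 262.4, 219.1]
eef_rot: [-3.141, -0.0, 2.97]
contact_force: [-0.4, 0.5, -0.0]
finger_gap: 59.9
gripper_force: 0.0
```

Request:
{"api": "drive_effector", "payload": {
  "rows": [
    [-0.0617, -0.0483, 0.0033, 0, 0, 0],
    [-0.0617, -0.0483, 0.0033, 0, 0, 0],
    [-0.0617, -0.0483, 0.0033, 0, 0, 0],
    [-0.0617, -0.0483, 0.0033, 0, 0, 0],
    [-0.0617, -0.0483, 0.0033, 0, 0, 0],
    [-0.0617, -0.0483, 0.0033, 0, 0, 0],
    [-0.0617, -0.0483, 0.0033, 0, 0, 0],
    [0, 0, 0, 0, 0, 0]
  ]
}}

```text
time: 1.7
tool_pos: [638.9, 15.4, 203.3]
eef_rot: [-3.14, -0.001, 2.965]
contact_force: [-0.0, 0.7, 0.7]
finger_gap: 59.9
gripper_force: 0.0
```

```bash
python3 - <<'E'
from h import *
m=ctrl.camera_model("wrist"); im=ctrl.snapshot("wrist"); cv2.imwrite("pics/w1.png",im[:,:,::-1])
import pickle; pickle.dump(m,open("w1.pkl","wb"))
o=ctrl.get_obs(); print(o["tool_pos"],o["eef_rot"],o["qpos"]); print(np.round(m["pose"],2),m["k1"])
for p in [(659,9,88),(562,27.5,64)]: print(proj("wrist",p))
E
```

```text
[637.29935771  17.34221485 203.65003733] [-3.14097077e+00 -1.79915262e-03  2.96629054e+00] [ 2.73242330e-02  4.44903240e-01  2.23720263e-01  1.35150084e+00
 -2.47092824e-04  2.02626022e-01]
[[ 1.8000e-01 -9.4000e-01 -3.0000e-01  5.6163e+02]
 [ 9.8000e-01  1.7000e-01  6.0000e-02  2.8880e+01]
 [-0.0000e+00 -3.1000e-01  9.5000e-01  3.4505e+02]
 [ 0.0000e+00  0.0000e+00  0.0000e+00  1.0000e+00]] -0.02228434694842452
[315.62935281 219.18698989]
[317.03717585  85.63099273]
```

View pics/w1.png

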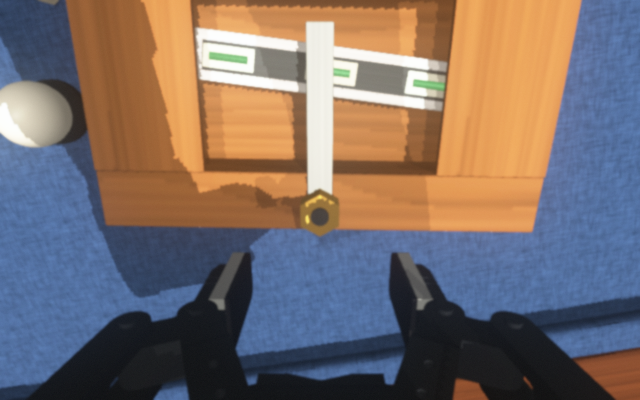

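Wrist view: nut top centre (320,216), strap centreline to tip (320,22); level edges left (200,30)–(200,80), right (446,62)–(442,108), vials at about x 228, 332, 432 so the level's centre is near (331,70).

```bash
cat > m2.py <<'E'
from h import *
import pickle; m=pickle.load(open("w1.pkl","rb"))
T=lambda x,y:((x+.5)/5-.5+240,(y+.5)/5-.5+140)
S=lambda x,y:((x+.5)/5-.5+240,(y+.5)/5-.5+172)
p=lambda *a:print(a[0],*[np.round(x,1) for x in a[1:]])
p("nut",*tri([ray("w",(320,216),m),ray("top",T(377,84)),ray("scene",S(126,233))]),atz("w",(320,216),88,m))
p("tip",*tri([ray("w",(320,22),m),ray("top",T(342,296)),ray("scene",S(332,211))]),atz("w",(320,22),70,m))
for n,uv in {"far+y":(532,231),"far-y":(106,224),"of+y":(439,175),"of-y":(204,171)}.items(): p(n,atz("w",uv,64,m))
B=np.array([562,27.5]);c,s=np.cos(-.19),np.sin(-.19);Rb=np.array([[c,-s],[s,c]])
for n,uv in {"Ltop":(200,55),"Rtop":(444,84),"ctr":(331,70)}.items():
    x=atz("w",uv,33,m); p(n,x,Rb.T@(x[:2]-B))
p("level top height, edge at left vial end", *tri([ray("w",(203,56),m),ray("top",T(470,297))]))
E
python3 m2.py
```

```text
nut [659.4   9.7  84.8] [1.  1.2 0.7] [658.7  10.8  88. ]
tip [520.1  34.1  62.1] [1.5 2.3 1.5] [521.8  35.4  70. ]
far+y [713.7 186.4  64. ]
far-y [ 642.7 -172.9   64. ]
of+y [649.7 110.8  64. ]
of-y [612.7 -76.7  64. ]
Ltop [523.1 -65.   33. ] [-20.7 -98.2]
Rtop [581.4 130.2  33. ] [ -0.4 104.5]
ctr [553.9  38.8  33. ] [-10.1   9.5]
level top height, edge at left vial end [524.7 -55.   50.5] [3.2 3.2]
```

Request:
{"api": "drive_effector", "payload": {
  "rows": [
    [0, 0, 0, 0, 0, 0],
    [0, 0, 0, 0, 0, 0]
  ]
}}

```text
time: 1.95
tool_pos: [635.6, 20.6, 205.3]
eef_rot: [-3.142, -0.001, 2.971]
contact_force: [0.5, 0.2, 0.8]
finger_gap: 60.2
gripper_force: 0.0
```

```bash
python3 mv.py 658.8 10 67 3.1416 0 2.964
```

```text
t 1.95 pos [635.6  20.6 205.3] rpy [-3.142e+00 -1.000e-03  2.971e+00] F [0.5 0.2 0.8] gap 60.2
rot first: [-0.    -0.001  0.007] then trans [-24.7  -6.3 138.3]
trans [-24.7  -6.5 138.3] 140.7
```

To row units: 40 mm / 600 = 0.0667, 30 mm / 600 = 0.05, 0.007 rad / 1.5708 = 0.0045.

Request:
{"api": "drive_effector", "payload": {
  "rows": [
    [-0.02, -0.005, 0.05, 0, 0, 0.0045],
    [-0.0212, -0.0057, 0.0667, 0, 0, 0],
    [0, 0, 0.0667, 0, 0, 0],
    [0, 0, 0.0333, 0, 0, 0],
    [0, 0, 0.015, 0, 0, 0],
    [0, 0, 0, 0, 0, 0],
    [0, 0, 0, 0, 0, 0]
  ],
  "finger_gap": 55
}}

```text
time: 2.65
tool_pos: [660.1, 9.7, 67.9]
eef_rot: [3.141, 0.002, 2.964]
contact_force: [0.7, 0.0, 0.5]
finger_gap: 54.8
gripper_force: 0.0
```

```bash
python3 mv.py 658.8 10 66 3.1416 0 2.964
```

```text
t 2.65 pos [660.1   9.7  67.9] rpy [3.141e+00 2.000e-03 2.964e+00] F [0.7 0.  0.5] gap 54.8
rot first: [ 0.     0.002 -0.   ] then trans [1.4 0.  1.9]
trans [1.4 0.  1.9] 2.3
```

Close on the nut.

To row units: 1 mm / 600 = 0.0017.

Request:
{"api": "drive_effector", "payload": {
  "rows": [
    [0.0017, 0, 0.0017, 0, 0, 0],
    [0, 0, 0, 0, 0, 0],
    [0, 0, 0, 0, 0, 0],
    [0, 0, 0, 0, 0, 0],
    [0, 0, 0, 0, 0, 0],
    [0, 0, 0, 0, 0, 0],
    [0, 0, 0, 0, 0, 0]
  ],
  "finger_gap": 20,
  "squeeze": 60
}}

```text
time: 3.35
tool_pos: [659.4, 10.8, 67.2]
eef_rot: [3.139, 0.002, 2.964]
contact_force: [-1.3, 6.6, 5.9]
finger_gap: 28.9
gripper_force: 59.7
```

```bash
python3 mv.py 658.8 10 66
```

```text
t 3.35 pos [659.4  10.8  67.2] rpy [3.139e+00 2.000e-03 2.964e+00] F [-1.3  6.6  5.9] gap 28.9
trans [ 0.4 -0.8  1.2] 1.5
```

To row units: -0.5 mm / 600 = -0.0008, 0.12 rad / 1.5708 = 0.0764.

Request:
{"api": "drive_effector", "payload": {
  "rows": [
    [0, -0.0008, 0, 0, 0, 0.0637],
    [0, 0, 0, 0, 0, 0.0764],
    [0, 0, 0, 0, 0, 0.0764],
    [0, 0, 0, 0, 0, 0.0764],
    [0, 0, 0, 0, 0, 0]
  ],
  "squeeze": 80
}}

```text
time: 3.85
tool_pos: [659.3, 10.6, 67.3]
eef_rot: [3.138, 0.001, 2.5]
contact_force: [-1.7, 8.5, 7.3]
finger_gap: 28.5
gripper_force: 80.4
```

```bash
python3 mv.py 658.8 10 66
```

```text
t 3.85 pos [659.3  10.6  67.3] rpy [3.138e+00 1.000e-03 2.500e+00] F [-1.7  8.5  7.3] gap 28.5
trans [ 0.1 -0.8  1.3] 1.5
```

To row units: 0.13 rad / 1.5708 = 0.0828.

Request:
{"api": "drive_effector", "payload": {
  "rows": [
    [0, 0, 0, 0, 0, 0.0828],
    [0, 0, 0, 0, 0, 0.0828],
    [0, 0, 0, 0, 0, 0.0828],
    [0, 0, 0, 0, 0, 0.0828],
    [0, 0, 0, 0, 0, 0.0828],
    [0, 0, 0, 0, 0, 0.0828],
    [0, 0, 0, 0, 0, 0.0828],
    [0, 0, 0, 0, 0, 0.07]
  ]
}}

```text
time: 4.65
tool_pos: [659.0, 10.4, 67.3]
eef_rot: [3.139, -0.003, 1.479]
contact_force: [-2.5, 8.2, 6.4]
finger_gap: 28.5
gripper_force: 80.5
```

Request:
{"api": "drive_effector", "payload": {
  "rows": [
    [0, 0, 0, 0, 0, 0.0127],
    [0, 0, 0, 0, 0, 0]
  ]
}}

```text
time: 4.85
tool_pos: [659.1, 10.5, 67.3]
eef_rot: [3.139, -0.003, 1.463]
contact_force: [-2.0, 7.3, 7.4]
finger_gap: 28.2
gripper_force: 80.5
```

```bash
python3 mv.py 658.8 10 66
```

```text
t 4.85 pos [659.1  10.5  67.3] rpy [ 3.139e+00 -3.000e-03  1.463e+00] F [-2.   7.3  7.4] gap 28.2
trans [-0.5 -0.2  1.3] 1.4
```

To row units: -45 mm / 600 = -0.075, -30 mm / 600 = -0.05.

Request:
{"api": "drive_effector", "payload": {
  "rows": [
    [0, 0, 0, 0, 0, 0],
    [0, 0, 0, 0, 0, 0],
    [0, 0, 0, 0, 0, 0],
    [0, 0, -0.05, 0, 0, 0],
    [0, 0, -0.075, 0, 0, 0],
    [0, 0, -0.075, 0, 0, 0],
    [0, 0, -0.0333, 0, 0, 0]
  ],
  "finger_gap": 60
}}

```text
time: 5.55
tool_pos: [659.7, 8.5, 209.9]
eef_rot: [3.136, -0.0, 1.462]
contact_force: [0.1, -0.3, 0.1]
finger_gap: 59.9
gripper_force: 0.0
```

```bash
python3 mv.py 553.9 38.8 205 3.1416 0 1.276
```

```text
t 5.55 pos [659.7   8.5 209.9] rpy [ 3.136 -0.     1.462] F [ 0.1 -0.3  0.1] gap 59.9
rot first: [ 0.005 -0.001  0.186] then trans [  -1.8 -110.     4.9]
trans [  18.6 -108.5    4.4] 110.2
```

To row units: -40 mm / 600 = -0.0667, -35 mm / 600 = -0.0583, 0.1 rad / 1.5708 = 0.0637.

Request:
{"api": "drive_effector", "payload": {
  "rows": [
    [0, 0, 0, 0.0032, 0, 0.0637],
    [0, 0, 0, 0, 0, 0.0547],
    [-0.0017, -0.0583, 0.0033, 0, 0, 0],
    [-0.0017, -0.0667, 0.005, 0, 0, 0],
    [0, -0.0583, 0, 0, 0, 0],
    [0, 0, 0, 0, 0, 0],
    [0, 0, 0, 0, 0, 0],
    [0, 0, 0, 0, 0, 0]
  ]
}}

```text
time: 6.35
tool_pos: [553.6, 38.5, 201.1]
eef_rot: [-3.138, 0.001, 1.277]
contact_force: [0.3, -0.6, -0.3]
finger_gap: 59.8
gripper_force: 0.0
```

```bash
python3 - <<'E'
from h import *
m=ctrl.camera_model("wrist"); im=ctrl.snapshot("wrist"); cv2.imwrite("pics/w2.png",im[:,:,::-1])
import pickle; pickle.dump(m,open("w2.pkl","wb"))
o=ctrl.get_obs(); print(o["tool_pos"],o["eef_rot"],o["qpos"])
for p in [(553.9,38.8,33)]: print(proj("wrist",p))
E
```

```text
[553.66850889  38.50561059 200.89952716] [-3.13744447e+00  6.15935485e-04  1.27640062e+00] [ 6.89378428e-02  3.03960951e-01 -9.12507751e-05  1.27084040e+00
  8.98506611e-04  1.93412932e+00]
[321.56657982 172.3891162 ]
```

View pics/w2.png

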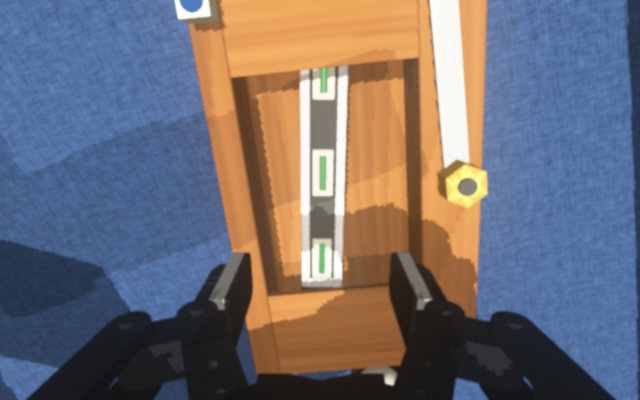

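The strap now lies along the far strip (nut (467,186)); the level's middle vial is at (323,173), where predicted, and its centreline runs (325,68)–(322,285).

```bash
python3 - <<'E'
from h import *
import pickle; m=pickle.load(open("w1.pkl","rb")); n=pickle.load(open("w2.pkl","rb"))
print(tri([ray("w",(331.5,70),m),ray("w",(323,173),n)]),tri([ray("w",(228.5,58),m),ray("w",(322,258),n)]))
a,b,c=[atz("w",p,33,n)[:2] for p in [(325,68),(322,285),(323,173)]]; d=a-b; print(a,b,c,np.arctan2(d[0],d[1]))
E
python3 mv.py 554 39 11 3.1416 0 1.28
```

```text
(array([554.6663205 ,  38.94001319,  36.98346096]), [np.float64(0.6011688412301202), np.float64(0.6011688412302596)]) (array([529.770126  , -42.18933363,  34.35791001]), [np.float64(0.010401391572955419), np.float64(0.010401391573110078)])
[582.23423928 122.3136247 ] [520.8664236  -71.51321168] [554.98148677  37.87966793] 0.3066262278982357
t 6.4 pos [553.7  38.5 200.9] rpy [-3.137e+00  1.000e-03  1.276e+00] F [ 0.5  0.3 -0.9] gap 60.1
rot first: [-0.004  0.001 -0.004] then trans [  0.6   0.2 189.9]
trans [  0.7   1.  189.9] 189.9
```

To row units: 45 mm / 600 = 0.075, 40 mm / 600 = 0.0667, 0.01 rad / 1.5708 = 0.0064.

Request:
{"api": "drive_effector", "payload": {
  "rows": [
    [0.0012, 0.0017, 0.0667, -0.0025, 0, 0.0064],
    [0, 0, 0.075, 0, 0, 0],
    [0, 0, 0.0667, 0, 0, 0],
    [0, 0, 0.05, 0, 0, 0],
    [0, 0, 0.0333, 0, 0, 0],
    [0, 0, 0.02, 0, 0, 0],
    [0, 0, 0, 0, 0, 0],
    [0, 0, 0, 0, 0, 0]
  ],
  "finger_gap": 62
}}

```text
time: 7.2
tool_pos: [554.1, 38.9, 13.8]
eef_rot: [-3.141, 0.001, 1.266]
contact_force: [0.6, -0.4, -0.1]
finger_gap: 61.9
gripper_force: 0.0
```

```bash
python3 mv.py 554 39 12
```

```text
t 7.2 pos [554.1  38.9  13.8] rpy [-3.141e+00  1.000e-03  1.266e+00] F [ 0.6 -0.4 -0.1] gap 61.9
trans [ 0.  -0.1  1.8] 1.8
```

To row units: 1 mm / 600 = 0.0017.

Request:
{"api": "drive_effector", "payload": {
  "rows": [
    [0, 0, 0.0017, 0, 0, 0],
    [0, 0, 0, 0, 0, 0],
    [0, 0, 0, 0, 0, 0],
    [0, 0, 0, 0, 0, 0],
    [0, 0, 0, 0, 0, 0],
    [0, 0, 0, 0, 0, 0]
  ],
  "finger_gap": 30,
  "squeeze": 90
}}

```text
time: 7.8
tool_pos: [553.8, 39.1, 13.6]
eef_rot: [3.141, 0.0, 1.267]
contact_force: [-0.0, -0.4, 5.3]
finger_gap: 38.1
gripper_force: 91.6
```

```bash
python3 mv.py 554 39 12
```

```text
t 7.8 pos [553.8  39.1  13.6] rpy [3.141 0.    1.267] F [-0.  -0.4  5.3] gap 38.1
trans [-0.   0.2  1.6] 1.6
```

To row units: -12 mm / 600 = -0.02, -10 mm / 600 = -0.0167.

Request:
{"api": "drive_effector", "payload": {
  "rows": [
    [0, 0, -0.005, 0, 0, 0],
    [-0.0167, 0, 0, 0, 0, 0],
    [-0.02, 0, 0, 0, 0, 0],
    [-0.02, 0, 0, 0, 0, 0],
    [-0.0133, 0, 0, 0, 0, 0],
    [-0.0067, 0, 0, 0, 0, 0],
    [0, 0, 0, 0, 0, 0],
    [0, 0, 0, 0, 0, 0]
  ],
  "squeeze": 100
}}

```text
time: 8.6
tool_pos: [539.7, -4.8, 15.9]
eef_rot: [-3.141, 0.001, 1.266]
contact_force: [0.6, -0.1, -2.4]
finger_gap: 37.9
gripper_force: 100.6
```

```bash
python3 mv.py 554 39 12
python3 - <<'E'
from h import *
im=ctrl.snapshot("wrist"); cv2.imwrite("pics/w3.png",im[:,:,::-1])
E
```

```text
t 8.6 pos [539.7  -4.8  15.9] rpy [-3.141e+00  1.000e-03  1.266e+00] F [ 0.6 -0.1 -2.4] gap 37.9
trans [46.1  0.5  3.9] 46.3
```

View pics/w3.png

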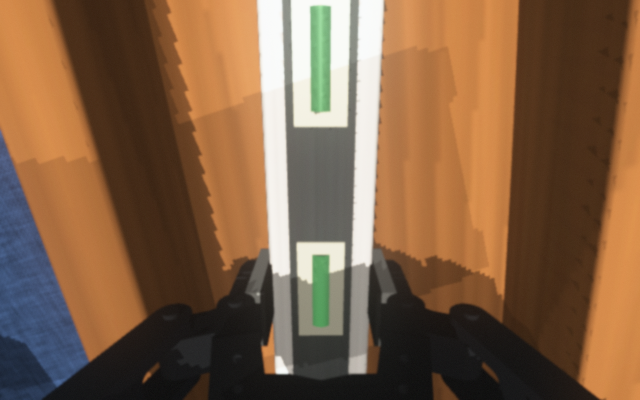

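The level is held centrally (middle vial between the fingers at (320,290)), lifted free of the floor; the +y end is out of frame. Tilt stepwise, watching force.

To row units: -4 mm / 600 = -0.0067, 0.3 mm / 600 = 0.0005, 0.033 rad / 1.5708 = 0.021.

Request:
{"api": "drive_effector", "payload": {
  "rows": [
    [0, 0, -0.0067, 0, 0.021, 0],
    [0, 0, -0.0067, 0, 0.021, 0],
    [0.0005, 0, -0.0067, 0, 0.021, 0],
    [0, 0, 0, 0, 0, 0]
  ]
}}

```text
time: 9.05
tool_pos: [539.8, -5.0, 28.3]
eef_rot: [-3.141, -0.099, 1.266]
contact_force: [-0.4, 0.1, -3.1]
finger_gap: 37.9
gripper_force: 100.6
```

```bash
python3 mv.py 539.7 -4.8 28
```

```text
t 9.05 pos [539.8  -5.   28.3] rpy [-3.141 -0.099  1.266] F [-0.4  0.1 -3.1] gap 37.9
trans [ 0.2 -0.1  0.3] 0.4
```

```bash
python3 - <<'E'
from h import *
im=ctrl.snapshot("scene")[:,:,::-1]; cv2.imwrite("pics/s2.png",cv2.resize(im[172:282,240:345],None,fx=5,fy=5,interpolation=cv2.INTER_CUBIC))
E
```

```text
(no output)
```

View pics/s2.png

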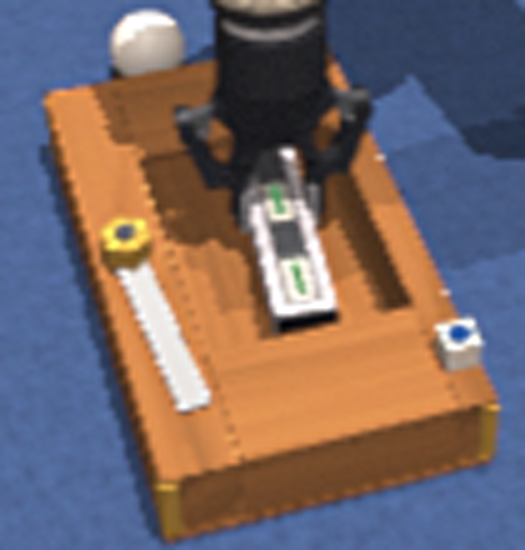

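The +y end face (275–338, 318) is visible and clear of the deck edge. Tilt on.

To row units: -5 mm / 600 = -0.0083, -4.8 mm / 600 = -0.008, 0.04 rad / 1.5708 = 0.0255.

Request:
{"api": "drive_effector", "payload": {
  "rows": [
    [0.0008, 0, -0.0083, 0, 0.0255, 0],
    [0.0012, 0, -0.0083, 0, 0.0255, 0],
    [0.0015, 0, -0.008, 0, 0.0255, 0],
    [0.0018, 0, -0.008, 0, 0.0255, 0],
    [0, 0, 0, 0, 0, 0]
  ]
}}

```text
time: 9.6
tool_pos: [539.6, -5.1, 47.8]
eef_rot: [-3.141, -0.258, 1.266]
contact_force: [-0.8, -0.7, -3.2]
finger_gap: 37.6
gripper_force: 100.6
```

```bash
python3 mv.py 539.7 -4.8 47
```

```text
t 9.6 pos [539.6  -5.1  47.8] rpy [-3.141 -0.258  1.266] F [-0.8 -0.7 -3.2] gap 37.6
trans [ 0.1 -0.   0.9] 0.9
```

To row units: 15 mm / 600 = 0.025, 10 mm / 600 = 0.0167.

Request:
{"api": "drive_effector", "payload": {
  "rows": [
    [0.0167, 0, 0, 0, 0, 0],
    [0.025, 0, 0, 0, 0, 0],
    [0.025, 0, 0, 0, 0, 0],
    [0.025, 0, 0, 0, 0, 0],
    [0.025, 0, 0, 0, 0, 0],
    [0.025, 0, 0, 0, 0, 0],
    [0, 0, 0, 0, 0, 0],
    [0, 0, 0, 0, 0, 0]
  ]
}}

```text
time: 10.4
tool_pos: [564.1, 74.2, 69.5]
eef_rot: [-3.141, -0.258, 1.268]
contact_force: [-0.4, -0.6, -3.8]
finger_gap: 37.9
gripper_force: 100.6
```

```bash
python3 mv.py 564.6 73.3 270
```

```text
t 10.4 pos [564.1  74.2  69.5] rpy [-3.141 -0.258  1.268] F [-0.4 -0.6 -3.8] gap 37.9
trans [  50.4    0.5 -194.1] 200.5
```

To row units: -35 mm / 600 = -0.0583, -30 mm / 600 = -0.05.

Request:
{"api": "drive_effector", "payload": {
  "rows": [
    [0.005, 0, -0.02, 0, 0, 0],
    [0.0133, 0, -0.05, 0, 0, 0],
    [0.015, 0, -0.0583, 0, 0, 0],
    [0.015, 0, -0.0583, 0, 0, 0],
    [0.015, 0, -0.0583, 0, 0, 0],
    [0.0133, 0, -0.05, 0, 0, 0],
    [0.0067, 0, -0.0283, 0, 0, 0],
    [0, 0, 0, 0, 0, 0]
  ]
}}

```text
time: 11.2
tool_pos: [565.0, 71.8, 272.2]
eef_rot: [3.139, -0.259, 1.267]
contact_force: [0.4, -1.0, -3.4]
finger_gap: 38.0
gripper_force: 101.2
```

Request:
{"api": "drive_effector", "payload": {
  "rows": [
    [0, 0, 0, 0, 0, 0],
    [0, 0, 0, 0, 0, 0],
    [0, 0, 0, 0, 0, 0],
    [0, 0, 0, 0, 0, 0],
    [0, 0, 0, 0, 0, 0]
  ]
}}

```text
time: 11.7
tool_pos: [563.9, 72.4, 269.3]
eef_rot: [-3.14, -0.258, 1.266]
contact_force: [0.2, -0.9, -2.9]
finger_gap: 37.7
gripper_force: 101.2
```

```bash
python3 - <<'E'
from h import *
im=ctrl.snapshot("scene")[:,:,::-1]; cv2.imwrite("pics/s3.png",im)
print(np.abs(ctrl.get_obs()["joint_velocities"]).max())
E
```

```text
0.004283807347030998
```

View pics/s3.png

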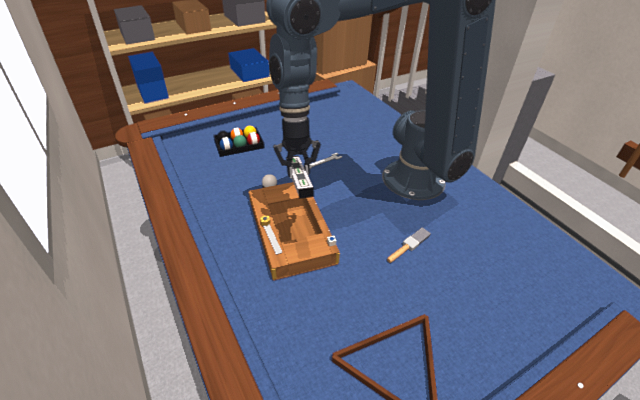

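The level (300,178) hangs clear above the empty box, the strap lies along the far strip (265,218)–(280,250), and chalk, ball and the rest are in place.

```bash
python3 -c "
from workcell import ctrl
print(ctrl.finish_job())"
```

```text
the job is handed in; nothing more can be done
None
```

I turned the keeper 1.5 rad so it lies along the far strip, then brought the level out one end first; the job was handed in at about 12 s with the level held still, its lowest edge about 165 mm above the box top.

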